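Sweep the squeezed lemon halves off the chopping block

TASK

Clear the chopping block for the next batch: with your fingers, gently sweep the three squeezed lemon halves across the block and over its edge so that they drop into the empty steel pan standing against it. Push them only; do not grip, lift or flick them. Leave the whole lemon, the knife, the little cup and both pans where they are.

Things in the scene. Friction and masses are not known exactly. Their poses are not given: they have to be found in the camera images.
- half1_mid (a point): one of three squeezed lemon halves, low yellow dome of rind with a pale 5 mm band of pith round its cut edge, lying cut face down on the block; 50 mm across, 27 mm high, about 13 to 25 g; wet and slippery (friction about 0.35); straight-sided for the lowest 10 mm; this point lies on its axis 13 mm above the cut face
- half2_mid (a point): one of three squeezed lemon halves, low yellow dome of rind with a pale 5 mm band of pith round its cut edge, lying cut face down on the block; 50 mm across, 27 mm high, about 13 to 25 g; wet and slippery (friction about 0.35); straight-sided for the lowest 10 mm; this point lies on its axis 13 mm above the cut face
- half3_mid (a point): one of three squeezed lemon halves, low yellow dome of rind with a pale 5 mm band of pith round its cut edge, lying cut face down on the block; 50 mm across, 27 mm high, about 13 to 25 g; wet and slippery (friction about 0.35); straight-sided for the lowest 10 mm; this point lies on its axis 13 mm above the cut face
- block: fixed butcher's block of pale wood, 280 mm along its x, 360 mm along its y, top face 72 mm above the granite; origin at the centre of its underside, z up. The two pans stand against its two short sides (its +y and -y sides), 2 mm off
- pan: the empty stainless steel pan, open on top, loose, 0.7 kg; 325 mm along its x and 176 mm along its y over the flat 8 mm flange, 65 mm high (so its flange is 7 mm lower than the top of the block), inside 303 by 154 mm, floor 3 mm thick; origin at the centre of its underside, axes parallel to the block's. It may stand at the block's +y or -y side
- stock: the same steel pan holding eight whole lemons, their tops below its flange, on the other side of the block; origin at the centre of its underside; stays where it is
- lemon_mid (a point): whole lemon lying along the block's y near one end of the block's centre line, 64 mm long, 50 mm thick; this point at its centre; stays where it is
- cup_mid (a point): small open steel cup standing near the other end of the block's centre line, 44 mm across, 50 mm high; this point at its centre, z along its axis; stays where it is
- knife: paring knife lying flat on the middle of the block, 170 mm along its y (from 90 mm on the -y side, the handle, to 80 mm on the +y side, the blade tip), 20 mm wide, 13 mm high; origin on the block's top face under it; stays where it is

How it is judged:
By the outcome, as a careful person would: the job done as asked, in the order asked, and still so for the second after the job is handed in, with the robot touching nothing.
It also fails if it takes over 51 s, if anything falls off the work surface, if the arm or the gripper's body presses on something with over 40 N, if the wrist force passes 120 N, or if a joint passes its speed limit or range.

ROBOT

A 6-joint arm with a two-finger parallel gripper is mounted at the origin on the work surface. World frame = base frame: x ahead of the robot, y to its left, z up, the work surface at z = 0. Lengths are in m, angles in rad, forces in N, time in s.
With the tool pointing down it reaches from about 0.375 to 0.9 m from the base axis. Payload 3.1 kg.
Tool frame: the origin (TCP) lies on the centre line of the jaws, within the pads' length; the fingertips stand robot.nose_length ahead of it and the grasp point (between the pads) lies 6 mm ahead of it (robot.nose_length is the distance from the TCP to the fingertips, in m); z points along the fingers, y is the line along which they close (so a half turn about z gives the same grasp; the last joint's range is limited). The gripper opens to 87 mm and grips with 3 to 60 N. Pads are 19 mm wide; open, the fingers measure 117 mm over their backs; the gripper's body (75 mm by 190 mm) begins 51 mm behind the grasp point.
Start: joints at [1.125, 0.527, 1.433, -0, 1.181, -0.178], TCP at [0.165, 0.603, 0.248] pointing down, gripper open.
Joint ranges: [-3.08, 3.08], [-0.75, 2.2], [0.22, 2.44], [-1.43, 4.57], [0, 2.65], [-2.85, 2.85]. Speed limits (rad/s): [2.79, 2.79, 3.14, 3.14, 3.14, 3.14].

INTERFACE

Orientations are given as a unit quaternion [x, y, z, w].
In Python, from rig import robot gives the robot as it stands.
- The arm moves only by the shell command python3 -m crank 'ROWS' [FORCE]. ROWS is JSON, one flat list of numbers, 7 for each row, row after row: the shift along the tool's x, y, z in mm, then the turn, a rotation vector about the tool's x, y, z in degrees, then the closure in counts, from 0 (fully open) to 255 (shut). In form: [x, y, z, ax, ay, az, fingers, x, y, z, ax, ay, az, fingers, ...]. A call has exactly 5 rows; each row is the pose to reach, as a shift and turn from the pose commanded when the call began, along the tool's axes at that moment; what a row does not reach only later rows make up. A row lasts 1/12 s, in which the tool goes at most 41.7 mm and 7.16 degrees, less where a joint would pass 70% of its speed; a pose out of reach is approached as far as the arm can. A call with a gripper value outside its range is refused whole. The fingers move at their own pace and stop on an object; FORCE is the grip in N (left out, the last holds). Time passes only in rows, so rows that repeat a pose let the fingers close, or fill a call up. It gives the time, the measured TCP pose, the force, the opening and the grip force at its end, in the units of the state.
- robot.get_obs(): the state, without advancing time (a new reading comes with each control period).
- robot.camera(name): name is "side" or "top" or "wrist"; returns a dict with "pixels" (400x640x3 uint8, red, green, blue), "intrinsics" (3x3 intrinsics, pixels), "extrinsics" (4x4, takes a point from camera to world coordinates); the wrist camera has in their place "mount" (4x4, takes a point from camera to tool coordinates, whose origin is the TCP and whose axes are the flange's). Camera axes: x right, y down, z forward; pixel columns grow to the right and rows downward; lengths in m; the calibration is good to about 2 mm. A picture is of the moment at which its call begins: read the wrist's pose just before it. There is no depth.
- robot.hand_in(): hands the job in; it is judged then, once.
The state is a dict: "time": time; "q": joint angles; "joint_velocities": joint speeds; "joint_torque": joint torques, N m; "position": TCP position; "tool_rot": TCP orientation; "ft_force": force on the tool from outside, world axes, zero at the start; "moment": the same for the moment, N m; "grip_width": finger opening in m; "grip_force": force on a finger pad.
Only numpy, scipy, OpenCV 4.12 (cv2) and the standard library are available. Lean on these libraries where they do the work, as an engineer would, in place of code of your own. Each camera call takes 0.05 s, during which the arm holds its last target. There are 200 camera calls.

## Working session

There is one attempt and no reset: what is moved stays moved. The work goes in short steps, Python scripts to look and compute and a shell command to move; the robot and the scene stay as the last step left them, time stands still between calls to the robot, and variables do not carry over. Pictures are saved under pics/ and viewed, at most 10 in all, crops included, and the job is handed in when it is done.

```bash
mkdir -p pics
python3 - <<'E'
from rig import robot
import cv2,numpy as np
print(robot.nose_length, robot.get_obs())
for n in ["top","side"]:
    c=robot.camera(n); cv2.imwrite(f"pics/{n}0.png",c["pixels"][:,:,::-1]); print(n,c["intrinsics"].tolist(),np.round(c["extrinsics"],4).tolist())
    np.savez(f"{n}0.npz",**c)
E
```

```text
0.025 {'time': 0.0, 'q': array([ 1.12449536e+00,  5.28448014e-01,  1.43384617e+00, -4.40269270e-06,
        1.18138942e+00, -1.78538819e-01]), 'joint_velocities': array([0.00099164, 0.00105353, 0.00015231, 0.00123986, 0.00142801,
       0.00027717]), 'joint_torque': array([-1.24405702e-03, -4.40055907e+01, -1.76587254e+01,  6.31486997e-02,
        5.85576030e-02, -1.91385629e-04]), 'position': array([0.16507036, 0.6021349 , 0.24660058]), 'tool_rot': array([ 1.33480577e-01,  9.91050878e-01, -9.95492038e-04, -3.19402494e-04]), 'ft_force': array([-0.21453783, -0.02823081,  0.67993502]), 'moment': array([ 0.03759129, -0.02347661, -0.00044296]), 'grip_force': 0.0, 'grip_width': 0.08715274277911958}
top [[460.2725336913391, 0.0, 317.83236137363974], [0.0, 460.2725336913391, 208.04742424937064], [0.0, 0.0, 1.0]] [[0.0041, -0.9938, 0.1112, 0.4447], [-1.0, -0.0041, 0.0004, -0.002], [0.0001, -0.1112, -0.9938, 1.1534], [0.0, 0.0, 0.0, 1.0]]
side [[463.544983232696, 0.0, 320.6314974730786], [0.0, 463.544983232696, 205.45769009199122], [0.0, 0.0, 1.0]] [[-0.9673, -0.1596, 0.1969, 0.3729], [-0.2533, 0.5764, -0.7769, 0.737], [0.0105, -0.8014, -0.598, 0.6384], [0.0, 0.0, 0.0, 1.0]]
```

View pics/top0.png

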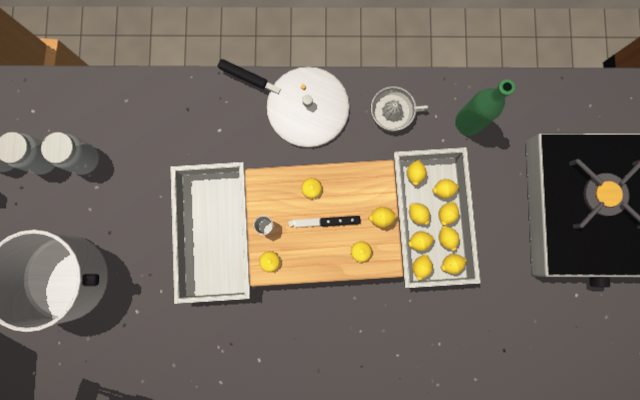

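View pics/side0.png

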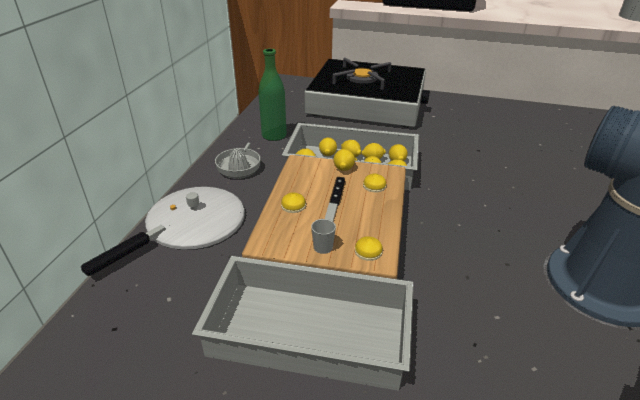

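The top view shows the empty pan at the block's +y (left) side. The halves are at (312,188), (361,252) and (270,262), the cup at (264,226), the knife from (290,223) to (360,220), and the whole lemon at (382,217). The side view agrees.

```bash
cat > h.py <<'E'
import numpy as np,cv2
def ray(c,u,v,z):
    K,E=c["intrinsics"],c["extrinsics"]; d=E[:3,:3]@np.linalg.solve(K,[u,v,1.]); o=E[:3,3]
    return (o+d*(z-o[2])/d[2])[:2]
def yellow(c,z,amin=40):
    h=cv2.cvtColor(c["pixels"],cv2.COLOR_RGB2HSV); m=cv2.inRange(h,(22,170,60),(33,255,255))
    n,_,s,ce=cv2.connectedComponentsWithStats(m)
    return [(np.round(ce[i],1).tolist(),s[i,2:].tolist(),np.round(ray(c,*ce[i],z),4).tolist()) for i in range(1,n) if s[i,4]>amin]
E
python3 - <<'E'
from h import *
for n in ["top","side"]:
    c=dict(np.load(n+"0.npz"))
    print(n); [print(*y) for y in yellow(c,.072+.012)]
    # wood
    h=cv2.cvtColor(c["pixels"],cv2.COLOR_RGB2HSV); m=cv2.inRange(h,(8,60,140),(21,200,255))
    m=cv2.morphologyEx(m,cv2.MORPH_OPEN,np.ones((5,5)))
    k,_=max(((x,cv2.contourArea(x)) for x in cv2.findContours(m,0,2)[0]),key=lambda t:t[1])
    k=cv2.convexHull(k)
    P=np.array([ray(c,*p[0],.072) for p in k.astype(float)],np.float32)
    r=cv2.minAreaRect(P*1000); print("block",r,cv2.boxPoints(r).round(0).tolist())
c=dict(np.load("top0.npz"))
for nm,u,v,z in [("knifetip",290,223,.075),("knifeend",360,220.5,.08),("cuptop",264,222.5,.122)]: print(nm,ray(c,u,v,z))
im=c["pixels"][145:305,165:415,::-1]; cv2.imwrite("pics/crop.png",cv2.resize(im,(800,512),interpolation=cv2.INTER_CUBIC))
E
```

```text
top
[416.3, 172.1] [19, 25, 320] [0.6507, -0.2334]
[311.3, 188.0] [20, 19, 313] [0.6117, 0.0139]
[445.4, 188.4] [24, 18, 320] [0.612, -0.3011]
[448.6, 225.7] [20, 47, 663] [0.5242, -0.3061]
[419.1, 213.4] [19, 20, 325] [0.5527, -0.2381]
[382.3, 216.8] [27, 21, 382] [0.5444, -0.152]
[420.7, 240.8] [24, 18, 328] [0.489, -0.2404]
[360.8, 251.3] [20, 20, 319] [0.4641, -0.1015]
[269.4, 261.4] [20, 20, 322] [0.4401, 0.1097]
[422.1, 266.8] [19, 25, 337] [0.4291, -0.2426]
[453.3, 263.6] [24, 19, 336] [0.4366, -0.3147]
block ((533.7263793945312, -12.360946655273438), (279.0879821777344, 357.5624694824219), 3.8758809566497803) [[382.0, 157.0], [407.0, -200.0], [685.0, -181.0], [661.0, 175.0]]
side
[327.7, 146.2] [18, 18, 239] [0.5997, -0.2193]
[346.8, 154.8] [27, 31, 554] [0.5467, -0.192]
[373.1, 152.4] [24, 20, 321] [0.4889, -0.2197]
[397.7, 154.4] [18, 21, 301] [0.4315, -0.226]
[305.6, 151.9] [18, 7, 80] [0.6433, -0.1786]
[374.5, 181.2] [22, 16, 272] [0.4656, -0.0986]
[293.0, 201.0] [23, 17, 320] [0.6132, 0.0172]
[368.5, 246.6] [27, 20, 435] [0.4417, 0.113]
block ((534.681396484375, -7.020538330078125), (275.83489990234375, 360.44482421875), 3.891383647918701) [[385.0, 163.0], [409.0, -196.0], [685.0, -177.0], [660.0, 182.0]]
knifetip [0.52977359 0.06366444]
knifeend [ 0.53592165 -0.10034224]
cuptop [0.52695039 0.11923349]
```

View pics/crop.png

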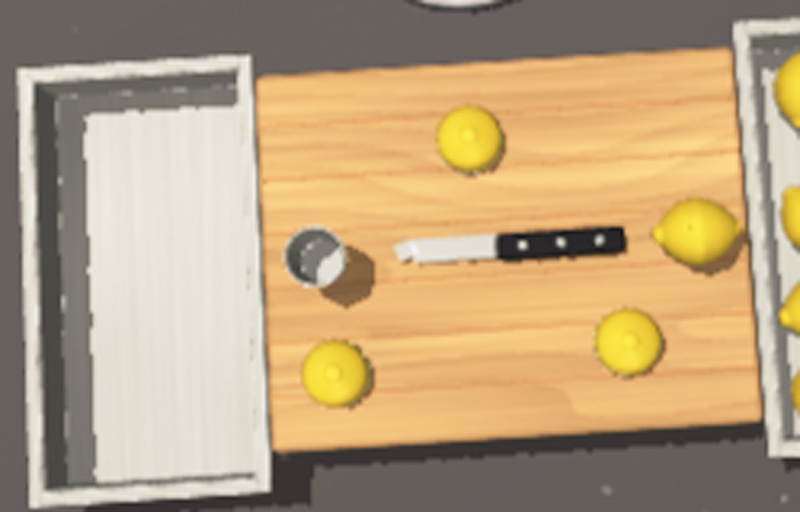

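```bash
cat >> h.py <<'E'
from scipy.spatial.transform import Rotation as R
C=np.array([.534,-.010]); YAW=np.radians(3.88)
xb=np.array([np.cos(YAW),np.sin(YAW)]); yb=np.array([-xb[1],xb[0]])
def toblk(p): d=np.array(p)[:2]-C; return np.round([d@xb*1e3,d@yb*1e3],1)
def go(bx,by,z):  # block mm, world TCP z mm -> shift (mm) and turn (deg) in tool axes
    from rig import robot
    o=robot.get_obs(); r=R.from_quat(o["tool_rot"])
    w=np.r_[C+bx/1e3*xb+by/1e3*yb, z/1e3]
    T=R.from_matrix(np.c_[np.r_[yb,0],np.r_[xb,0],[0,0,-1]])
    print("t",round(o["time"],2),"blk",toblk(o["position"]),"z",o["position"][2].round(4),"w",o["grip_width"].round(4),"F",o["ft_force"].round(1))
    print("shift",np.round(r.inv().apply(w-o["position"])*1e3,1),"turn",np.round((r.inv()*T).as_rotvec(degrees=True),1))
E
python3 -c "
from h import *
print(toblk([.6125,.0155]),toblk([.465,-.1]),toblk([.441,.111]))
go(-86,65,240)"
```

```text
[80.  20.1] [-74.9 -85.1] [-84.6 127. ]Traceback (most recent call last):
  File "<string>", line 4, in <module>
    go(-86,65,240)
    ~~^^^^^^^^^^^^
  File "h.py", line 18, in go
    print("t",round(o["time"],2),"blk",toblk(o["position"]),"z",o["position"][2].round(4),"w",o["grip_width"].round(4),"F",o["ft_force"].round(1))
                                                                                              ^^^^^^^^^^^^^^^^^^^^^
AttributeError: 'float' object has no attribute 'round'
```

```bash
sed -i 's/o\["grip_width"\].round(4)/round(o["grip_width"],4)/' h.py
python3 -c "
from h import *
go(-86,65,230)"
```

```text
t 0.1 blk [-326.6  635.7] z 0.2467 w 0.0872 F [ 0.7 -0.5 -0.3]
shift [-415.2 -459.6   17.4] turn [-0.1  0.1 70.8]
```

```bash
python3 -m crank '[-24,-26,1,0,0,6,40, -48,-52,2,0,0,12,80, -72,-79,3,0,0,18,120, -96,-105,4,0,0,24,167, -120,-132,5,0,0,30,167]' && python3 -c "
from h import *
go(-86,65,230)"
```

```text
time: 0.52
position: [0.2463, 0.4421, 0.2422]
tool_rot: [0.387, 0.922, -0.0, -0.0]
ft_force: [1.5, 0.8, -0.2]
grip_width: 0.0616
grip_force: 0.0
t 0.52 blk [-256.4  470.5] z 0.2422 w 0.0616 F [ 1.5  0.8 -0.2]
shift [-419.  -134.    12.3] turn [-0.   0.  40.5]
```

```bash
python3 -m crank '[-36,-11,1,0,0,6,167, -73,-23,2,0,0,12,167, -110,-35,3,0,0,18,167, -147,-47,4,0,0,24,167, -184,-59,5,0,0,30,167]' && python3 -c "
from h import *
go(-86,65,230)"
```

```text
time: 0.93
position: [0.3337, 0.2695, 0.2374]
tool_rot: [0.613, 0.79, -0.0, -0.0]
ft_force: [0.5, 0.7, -0.5]
grip_width: 0.0322
grip_force: 0.0
t 0.93 blk [-181.   292.5] z 0.2374 w 0.0322 F [ 0.5  0.7 -0.5]
shift [-241.    51.9    7.4] turn [-0.   0.  10.5]
```

```bash
python3 -m crank '[-40,8,1,0,0,2,167, -80,17,2,0,0,4,167, -120,26,4,0,0,6,167, -160,35,6,0,0,8,167, -200,43,7,0,0,10.5,167]' && python3 -c "
from h import *
go(-86,65,102)"
```

```text
time: 1.35
position: [0.4261, 0.0867, 0.2303]
tool_rot: [0.682, 0.732, -0.0, -0.0]
ft_force: [0.6, 0.6, -0.0]
grip_width: 0.0299
grip_force: 0.0
t 1.35 blk [-101.1  103.8] z 0.2303 w 0.0299 F [ 0.6  0.6 -0. ]
shift [-38.9  15.  128.3] turn [-0.  -0.   0.2]
```

```bash
python3 -m crank '[-22,9,0,0,0,0,167, -36,15,20,0,0,0,167, -36,15,45,0,0,0,167, -36,15,70,0,0,0,167, -36,15,70,0,0,0,167]' && python3 -c "
from h import *
from rig import robot
go(-86,65,102)
c=robot.camera('side'); cv2.imwrite('pics/s1.png',c['pixels'][:,:,::-1])"
```

```text
time: 1.77
position: [0.4405, 0.0536, 0.1571]
tool_rot: [0.682, 0.732, -0.003, -0.004]
ft_force: [-0.9, 0.2, 0.5]
grip_width: 0.0299
grip_force: 0.0
t 1.77 blk [-89.   69.8] z 0.1571 w 0.0299 F [-0.9  0.2  0.5]
shift [-4.9  3.5 55.1] turn [-0.5 -0.1  0.2]
```

View pics/s1.png

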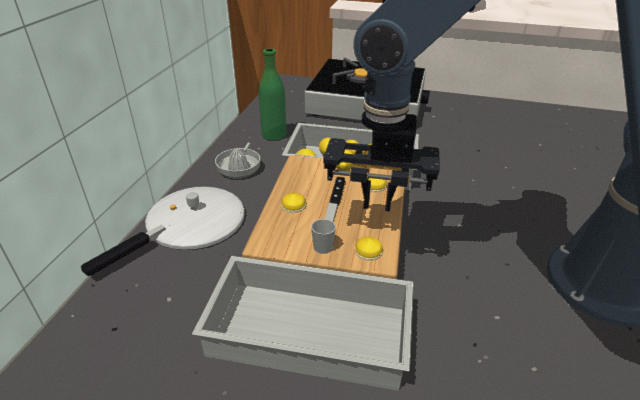

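The fingers, around (378,200), hang in line behind the near half at (368,247), with the gap straddling it. I'll go down.

```bash
python3 -m crank '[-5,3,15,0,0,0,167, -5,3,30,0,0,0,167, -5,3,42,0,0,0,167, -5,3,52,0,0,0,167, -5,3,52,0,0,0,167]' && python3 -c "
from h import *
go(-85,200,102)"
```

```text
time: 2.23
position: [0.4465, 0.0494, 0.1084]
tool_rot: [0.681, 0.733, -0.0, -0.0]
ft_force: [-0.4, 0.7, -0.4]
grip_width: 0.0301
grip_force: 0.0
t 2.23 blk [-83.3  65.2] z 0.1084 w 0.0301 F [-0.4  0.7 -0.4]
shift [134.8  -0.9   6.5] turn [-0.1 -0.   0.3]
```

```bash
python3 -m crank '[0,0,2,0,0,0,167, 3,0,2,0,0,0,167, 7,0,2,0,0,0,167, 12,0,2,0,0,0,167, 17,0,2,0,0,0,167]' && python3 -c "
from h import *
go(-85,200,102)"
```

```text
time: 2.65
position: [0.4456, 0.0666, 0.1072]
tool_rot: [0.681, 0.732, 0.0, 0.0]
ft_force: [0.5, 0.0, -0.3]
grip_width: 0.03
grip_force: 0.0
t 2.65 blk [-83.   82.4] z 0.1072 w 0.03 F [ 0.5  0.  -0.3]
shift [117.6  -1.4   5.1] turn [0.1 0.  0.3]
```

```bash
python3 -m crank '[0,-1,5,0,0,0,167, 3,-1,5,0,0,0,167, 9,-1,5,0,0,0,167, 16,-1,5,0,0,0,167, 23,-1,5,0,0,0,167]' && python3 -m crank '[7,0,0,0,0,0,167, 14,0,0,0,0,0,167, 21,0,0,0,0,0,167, 28,0,0,0,0,0,167, 35,0,0,0,0,0,167]' && python3 -c "
from h import *
from rig import robot
go(-85,200,102)
c=robot.camera('top'); print([y for y in yellow(c,.084) if y[2][1]>-.15])"
```

```text
time: 3.07
position: [0.4426, 0.0895, 0.1015]
tool_rot: [0.681, 0.732, -0.0, -0.0]
ft_force: [0.0, -0.5, 1.1]
grip_width: 0.0303
grip_force: 0.0
time: 3.48
position: [0.4401, 0.1246, 0.1016]
tool_rot: [0.681, 0.732, 0.0, 0.0]
ft_force: [-0.3, 0.5, -0.2]
grip_width: 0.03
grip_force: 0.0
t 3.48 blk [-84.6 140.7] z 0.1016 w 0.03 F [-0.3  0.5 -0.2]
shift [59.3 -0.1 -0.4] turn [0.  0.  0.3]
[([311.3, 187.9], [20, 20, 313], [0.6119, 0.0139]), ([360.9, 251.4], [21, 20, 316], [0.4639, -0.1017])]
```

```bash
python3 -m crank '[5,0,0,0,0,0,167, 10,0,0,0,0,0,167, 15,0,0,0,0,0,167, 20,0,0,0,0,0,167, 25,0,0,0,0,0,167]' && python3 -m crank '[5,0,0,0,0,0,167, 10,0,0,0,0,0,167, 15,0,0,0,0,0,167, 20,0,0,0,0,0,167, 25,0,0,0,0,0,167]' && python3 -c "
from h import *
from rig import robot
go(-85,200,102)
c=robot.camera('side'); cv2.imwrite('pics/s2.png',c['pixels'][:,:,::-1])"
```

```text
time: 3.95
position: [0.4384, 0.1492, 0.1015]
tool_rot: [0.681, 0.732, 0.0, -0.0]
ft_force: [0.2, 0.7, -0.7]
grip_width: 0.0303
grip_force: 0.0
time: 4.37
position: [0.4365, 0.1742, 0.1015]
tool_rot: [0.681, 0.732, -0.0, -0.0]
ft_force: [1.0, -0.7, 0.1]
grip_width: 0.0303
grip_force: 0.0
t 4.37 blk [-84.8 190.4] z 0.1015 w 0.0303 F [ 1.  -0.7  0.1]
shift [ 9.6 -0.1 -0.5] turn [-0.   0.   0.3]
```

View pics/s2.png

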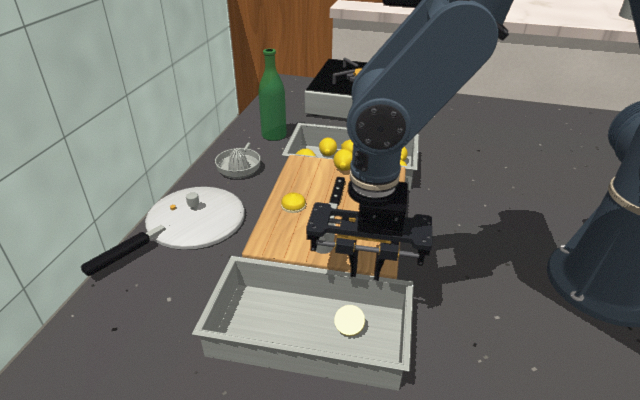

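Half 3 has dropped into the pan, cut face up at (350,320). I'll lift and go behind half 2.

```bash
python3 -m crank '[0,0,-30,0,0,0,167, 0,0,-65,0,0,0,167, -30,1,-80,0,0,0,167, -68,3,-80,0,0,0,167, -106,5,-80,0,0,0,167]' && python3 -m crank '[-38,1,0,0,0,0,167, -76,2,0,0,0,0,167, -114,3,0,0,0,0,167, -152,4,0,0,0,0,167, -190,5,0,0,0,0,167]' && python3 -c "
from h import *
from rig import robot
go(-75,-140,101.5)
c=robot.camera('top'); print([(y,toblk(y[2])) for y in yellow(c,.084) if y[2][1]>-.2])
cv2.imwrite('pics/t2.png',c['pixels'][:,:,::-1])"
```

```text
time: 4.83
position: [0.45, 0.0679, 0.183]
tool_rot: [0.68, 0.733, 0.001, 0.002]
ft_force: [1.7, 0.3, 0.1]
grip_width: 0.0299
grip_force: 0.0
time: 5.25
position: [0.4677, -0.1226, 0.1816]
tool_rot: [0.681, 0.732, 0.0, -0.0]
ft_force: [1.0, 1.1, 0.1]
grip_width: 0.0304
grip_force: 0.0
t 5.25 blk [ -73.8 -107.9] z 0.1816 w 0.0304 F [1.  1.1 0.1]
shift [-32.1  -1.4  80.1] turn [-0.  -0.   0.3]
[(([311.4, 187.9], [20, 20, 313], [0.6119, 0.0139]), array([79.3, 18.6]))]
```

View pics/t2.png

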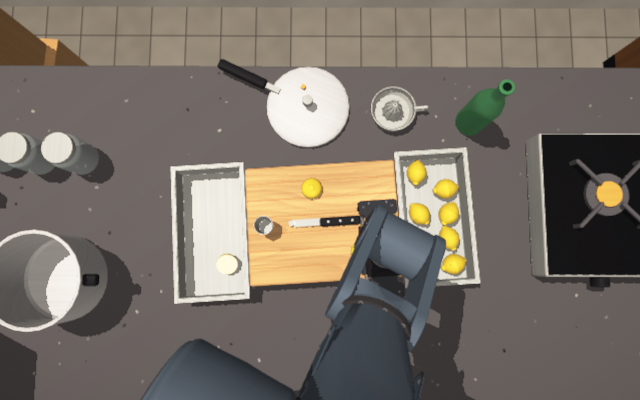

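The cup (264,226) and knife haven't moved, and half 3 is in the pan at (227,265). I'll move back and go down behind half 2.

```bash
python3 -m crank '[-20,-1,0,0,0,0,167, -34,-1,0,0,0,0,167, -34,-1,15,0,0,0,167, -34,-1,40,0,0,0,167, -34,-1,55,0,0,0,167]' && python3 -m crank '[0,0,10,0,0,0,167, 0,0,18,0,0,0,167, 0,0,22,0,0,0,167, 0,0,22,0,0,0,167, 0,0,22,0,0,0,167]' && python3 -c "
from h import *
from rig import robot
go(-75,195,101.5)
c=robot.camera('side'); print([(y,toblk(y[2])) for y in yellow(c,.084) if y[2][1]>-.2])"
```

```text
time: 5.72
position: [0.4691, -0.1546, 0.1254]
tool_rot: [0.681, 0.732, -0.0, -0.0]
ft_force: [-0.3, 1.4, -0.8]
grip_width: 0.0298
grip_force: 0.0
time: 6.13
position: [0.4698, -0.1547, 0.1048]
tool_rot: [0.681, 0.732, 0.0, 0.0]
ft_force: [0.8, -0.2, -0.2]
grip_width: 0.03
grip_force: 0.0
t 6.13 blk [ -73.8 -140.1] z 0.1048 w 0.03 F [ 0.8 -0.2 -0.2]
shift [335.1   0.6   3.2] turn [0.  0.  0.3]
[(([346.4, 155.6], [27, 29, 522], [0.5469, -0.1881]), array([   0.8, -178.6])), (([305.6, 151.8], [18, 7, 78], [0.6435, -0.1789]), array([  97.8, -175.9])), (([374.6, 181.1], [22, 16, 277], [0.4655, -0.0994]), array([-74.4, -84.6])), (([292.9, 201.0], [23, 17, 319], [0.6133, 0.0171]), array([81. , 21.7]))]
```

```bash
python3 -m crank '[5,0,3,0,0,0,167, 11,0,3,0,0,0,167, 17,0,3,0,0,0,167, 23,0,3,0,0,0,167, 29,0,3,0,0,0,167]' && for i in 1 2 3; do python3 -m crank '[8,0,0,0,0,0,167, 16,0,0,0,0,0,167, 24,0,0,0,0,0,167, 32,0,0,0,0,0,167, 40,0,0,0,0,0,167]' >/dev/null; done; python3 -c "
from h import *
from rig import robot
go(-75,195,101.5)
c=robot.camera('side'); cv2.imwrite('pics/s3.png',c['pixels'][:,:,::-1])"
```

```text
time: 6.6
position: [0.4672, -0.125, 0.1017]
tool_rot: [0.681, 0.732, 0.0, 0.0]
ft_force: [-0.2, -0.4, 0.8]
grip_width: 0.0298
grip_force: 0.0
t 7.85 blk [-74.9   9.7] z 0.1016 w 0.0303 F [ 0.  -0.3 -0.3]
shift [1.853e+02 8.000e-01 1.000e-01] turn [0.  0.  0.3]
```

View pics/s3.png

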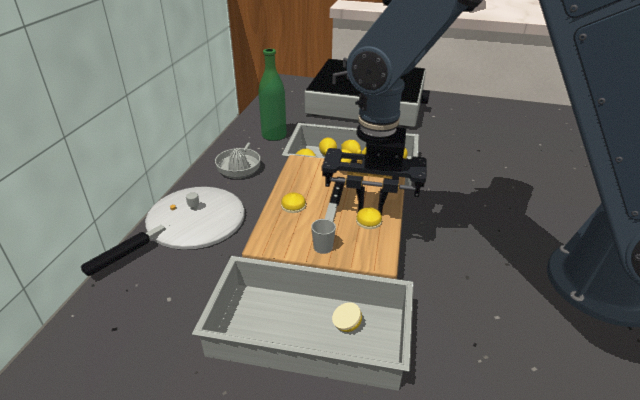

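Half 2 is cradled ahead of the fingers at (369,217), and half 3 is still in the pan. I'll keep sweeping.

```bash
for i in 1 2 3; do python3 -m crank '[8,0,0,0,0,0,167, 16,0,0,0,0,0,167, 24,0,0,0,0,0,167, 32,0,0,0,0,0,167, 40,0,0,0,0,0,167]' >/dev/null; done; python3 -m crank '[5,0,0,0,0,0,167, 10,0,0,0,0,0,167, 15,0,0,0,0,0,167, 20,0,0,0,0,0,167, 25,0,0,0,0,0,167]' >/dev/null;  python3 -m crank '[5,0,0,0,0,0,167, 10,0,0,0,0,0,167, 15,0,0,0,0,0,167, 20,0,0,0,0,0,167, 25,0,0,0,0,0,167]'; python3 -m crank '[5,0,0,0,0,0,167, 10,0,0,0,0,0,167, 10,0,0,0,0,0,167, 10,0,0,0,0,0,167, 10,0,0,0,0,0,167]'; python3 -c "
from h import *
from rig import robot
go(80,-40,185)
c=robot.camera('side'); cv2.imwrite('pics/s4.png',c['pixels'][:,:,::-1])"
```

```text
time: 9.98
position: [0.4463, 0.1639, 0.1015]
tool_rot: [0.681, 0.732, -0.0, -0.0]
ft_force: [0.5, -0.1, 0.2]
grip_width: 0.0297
grip_force: 0.0
time: 10.4
position: [0.4456, 0.1734, 0.1015]
tool_rot: [0.681, 0.732, -0.0, 0.0]
ft_force: [-0.8, 0.3, 0.2]
grip_width: 0.0302
grip_force: 0.0
t 10.4 blk [-75.8 188.9] z 0.1015 w 0.0302 F [-0.8  0.3  0.2]
shift [-229.7  154.6  -83.4] turn [-0.   0.   0.3]
```

View pics/s4.png

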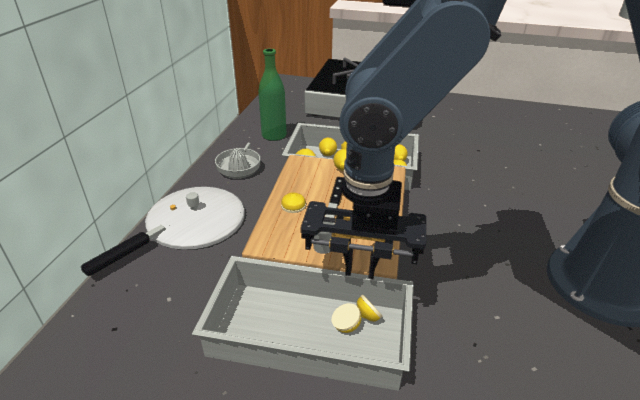

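Both halves are in the pan, at (346,318) and (370,309). Next is half 1 at (293,201).

```bash
python3 -m crank '[0,0,-35,0,0,0,167, 0,0,-70,0,0,0,167, -20,15,-90,0,0,0,167, -50,35,-90,0,0,0,167, -80,55,-90,0,0,0,167]' >/dev/null && python3 -m crank '[-30,21,0,0,0,0,167, -60,42,0,0,0,0,167, -90,63,0,0,0,0,167, -120,84,0,0,0,0,167, -140,98,0,0,0,0,167]' >/dev/null && python3 -m crank '[0,1,0,0,0,0,167, 0,1,0,0,0,0,167, 0,1,20,0,0,0,167, 0,1,40,0,0,0,167, 0,1,60,0,0,0,167]' && python3 -c "
from h import *
from rig import robot
go(80,-31,101.5)
c=robot.camera('side'); print([(y,toblk(y[2])) for y in yellow(c,.084) if y[2][1]>-.1])"
```

```text
time: 11.7
position: [0.6137, -0.0335, 0.1312]
tool_rot: [0.681, 0.733, -0.0, -0.001]
ft_force: [0.4, -0.2, 0.4]
grip_width: 0.0302
grip_force: 0.0
t 11.7 blk [ 78.  -28.9] z 0.1312 w 0.0302 F [ 0.4 -0.2  0.4]
shift [-2.2  2.1 29.7] turn [-0.1 -0.   0.3]
[(([292.9, 201.0], [23, 18, 320], [0.6134, 0.017]), array([81. , 21.6])), (([367.0, 312.2], [23, 23, 227], [0.4179, 0.2621]), array([-97.4, 279.3]))]
```

```bash
python3 -m crank '[-3,2,10,0,0,0,167, -3,2,18,0,0,0,167, -3,2,24,0,0,0,167, -3,2,26,0,0,0,167, -3,2,26,0,0,0,167]' && python3 -c "
from h import *
go(80,-31,101.5)"
```

```text
time: 12.17
position: [0.6172, -0.0376, 0.1054]
tool_rot: [0.681, 0.732, -0.0, -0.0]
ft_force: [-0.5, -0.1, -0.2]
grip_width: 0.03
grip_force: 0.0
t 12.17 blk [ 81.1 -33.2] z 0.1054 w 0.03 F [-0.5 -0.1 -0.2]
shift [ 2.2 -1.1  3.9] turn [-0.  -0.   0.3]
```

```bash
python3 -m crank '[3,0,4,0,0,0,167, 8,0,4,0,0,0,167, 14,0,4,0,0,0,167, 20,0,4,0,0,0,167, 26,0,4,0,0,0,167]' && for i in 1 2 3; do python3 -m crank '[8,0,0,0,0,0,167, 16,0,0,0,0,0,167, 24,0,0,0,0,0,167, 32,0,0,0,0,0,167, 40,0,0,0,0,0,167]' >/dev/null; done; python3 -c "
from h import *
from rig import robot
go(81,190,101.5)
c=robot.camera('side'); print([(y,toblk(y[2])) for y in yellow(c,.084) if y[2][1]>-.1])"
```

```text
time: 12.58
position: [0.6155, -0.011, 0.1019]
tool_rot: [0.681, 0.732, 0.0, 0.0]
ft_force: [0.7, -0.2, 0.8]
grip_width: 0.03
grip_force: 0.0
t 13.83 blk [ 80.6 113.5] z 0.1015 w 0.03 F [-0.4 -0.4  0.3]
shift [76.5  0.8  0. ] turn [-0.   0.   0.3]
[(([277.5, 240.2], [27, 21, 443], [0.6042, 0.1396]), array([ 80.2, 144.5])), (([367.0, 312.2], [23, 23, 227], [0.4179, 0.2621]), array([-97.4, 279.3]))]
```

```bash
python3 -m crank '[7,0,0,0,0,0,167, 14,0,0,0,0,0,167, 20,0,0,0,0,0,167, 26,0,0,0,0,0,167, 32,0,0,0,0,0,167]' >/dev/null;  python3 -m crank '[5,0,0,0,0,0,167, 10,0,0,0,0,0,167, 15,0,0,0,0,0,167, 20,0,0,0,0,0,167, 25,0,0,0,0,0,167]' >/dev/null; python3 -m crank '[5,0,0,0,0,0,167, 10,0,0,0,0,0,167, 15,0,0,0,0,0,167, 20,0,0,0,0,0,167, 20,0,0,0,0,0,167]'; python3 -m crank '[0,0,-20,0,0,0,167, 0,0,-50,0,0,0,167, -20,0,-90,0,0,0,167, -50,0,-100,0,0,0,167, -80,0,-100,0,0,0,167]'; python3 -m crank '[-35,0,0,0,0,0,167, -70,0,0,0,0,0,167, -105,0,0,0,0,0,167, -130,0,0,0,0,0,167, -130,0,0,0,0,0,167]'; python3 -c "
from h import *
from rig import robot
t=robot.camera('top')['pixels'][145:305,165:490]; s=robot.camera('side')['pixels'][100:400,180:500]
cv2.imwrite('pics/f.png',np.vstack([cv2.resize(t,(600,295)),cv2.resize(s,(600,300))[:,:]])[:,:,::-1])"
```

```text
time: 15.13
position: [0.601, 0.1857, 0.1015]
tool_rot: [0.681, 0.733, 0.0, -0.0]
ft_force: [0.2, 0.2, -0.0]
grip_width: 0.03
grip_force: 0.0
time: 15.55
position: [0.6098, 0.1047, 0.2064]
tool_rot: [0.68, 0.733, 0.003, 0.004]
ft_force: [0.7, -0.7, -0.5]
grip_width: 0.0302
grip_force: 0.0
time: 15.97
position: [0.6173, -0.0303, 0.2018]
tool_rot: [0.683, 0.731, -0.0, 0.001]
ft_force: [0.4, -0.2, 0.2]
grip_width: 0.0306
grip_force: 0.0
```

View pics/f.png

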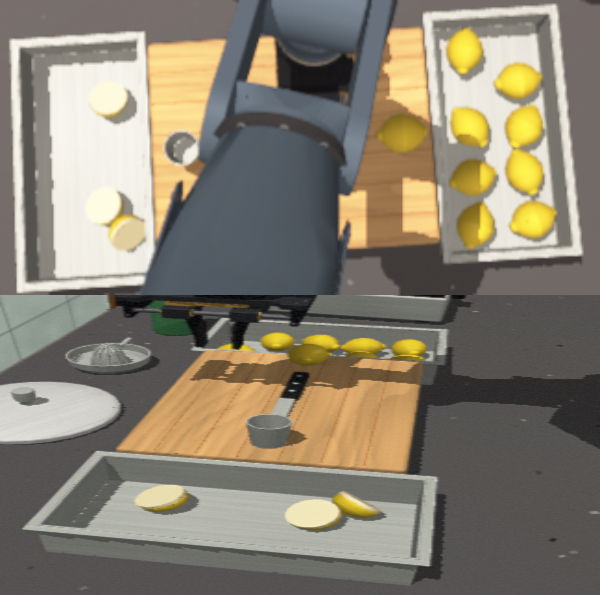

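All three halves are in the pan: upper left at (108,100), (105,205) and (127,233) in the top crop. The cup, knife, whole lemon and stock pan are where they were, and the arm is clear.

```bash
python3 -m crank '[0,0,0,0,0,0,167, 0,0,0,0,0,0,167, 0,0,0,0,0,0,167, 0,0,0,0,0,0,167, 0,0,0,0,0,0,167]' >/dev/null; python3 -c "
from rig import robot
print(robot.hand_in())"
```

```text
the job is handed in; nothing more can be done
None
```

All three lemon halves were swept off the block into the empty pan. In the last pictures the whole lemon, knife, cup and both pans looked unmoved. I handed the job in at about 16.5 s of the 51 s allowed; no verdict came back.

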